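# Press home the push clips along a wheel-arch trim

### The job

Run your fingertips along the curved grey trim strip, starting from the end with the round steel ear, and press the raised pin of each of its four push clips fully home in turn, with light pressure. Between clips follow the strip's curve and stay low over it, with the fingertips no more than about 2 cm above the raised pin heads. Do not pull any pin up, and leave everything else on the bench where it stands.

Things in the scene. Friction and masses are not known exactly. Their poses are not given: they have to be found in the camera images.
- trim: curved grey plastic trim strip, 42 mm wide, 270 mm long, middle line an arc of 240 mm radius, fixed level above the bench, top face at 46 mm; turned any way round. Four black push clips stand on the middle line, 60 mm apart. Origin: at bench level under the middle line, half-way between clips 2 and 3; x to the convex side of the curve, y from clip 1 towards clip 4, z up
- ear (a point): centre of the top of the flat round steel mounting ear, 66 mm across, at one end of the strip its top 47 mm above the bench; the other end is plain. Clip 1 is the one nearest the ear, 68 mm from its centre
- head1 (a point): centre of the top of the head of clip 1's centre pin (clips count from the ear end); it moves with the pin. Black round head 14 mm wide, its top 57 to 59 mm above the bench at the start, 51 mm when home; below it a fixed black flange 22 mm wide, 2 mm thick, on the trim
- head2 (a point): centre of the top of the head of clip 2's centre pin (clips count from the ear end); it moves with the pin. Black round head 14 mm wide, its top 57 to 59 mm above the bench at the start, 51 mm when home; below it a fixed black flange 22 mm wide, 2 mm thick, on the trim
- head3 (a point): centre of the top of the head of clip 3's centre pin (clips count from the ear end); it moves with the pin. Black round head 14 mm wide, its top 57 to 59 mm above the bench at the start, 51 mm when home; below it a fixed black flange 22 mm wide, 2 mm thick, on the trim
- head4 (a point): centre of the top of the head of clip 4's centre pin (clips count from the ear end); it moves with the pin. Black round head 14 mm wide, its top 57 to 59 mm above the bench at the start, 51 mm when home; below it a fixed black flange 22 mm wide, 2 mm thick, on the trim
- pin1 (a joint): how far clip 1's centre pin is pressed in, m: starts between 0 and 0.002, 0.008 = fully home (its stop, head resting on the flange); negative = pulled up. It slides straight down against about 4 N of friction and stays where it is left
- pin2 (a joint): how far clip 2's centre pin is pressed in, m: starts between 0 and 0.002, 0.008 = fully home (its stop, head resting on the flange); negative = pulled up. It slides straight down against about 4 N of friction and stays where it is left
- pin3 (a joint): how far clip 3's centre pin is pressed in, m: starts between 0 and 0.002, 0.008 = fully home (its stop, head resting on the flange); negative = pulled up. It slides straight down against about 4 N of friction and stays where it is left
- pin4 (a joint): how far clip 4's centre pin is pressed in, m: starts between 0 and 0.002, 0.008 = fully home (its stop, head resting on the flange); negative = pulled up. It slides straight down against about 4 N of friction and stays where it is left
- gap1 (a point): point on the trim's top face half-way between clips 1 and 2
- gap2 (a point): point on the trim's top face half-way between clips 2 and 3
- gap3 (a point): point on the trim's top face half-way between clips 3 and 4
- spare_clip: bystander: a spare black push clip standing on the bench on the inner side of the curve (22 mm wide, 26 mm high); origin under its centre
- socket: bystander: a steel wrench socket standing on end beside the spare clip (26 mm across, 38 mm high); origin under its centre
- screwdriver: bystander: a screwdriver 190 mm long lying on the bench on the outer side of the curve, below the level of the trim; origin under its middle, x along it
- bottle: bystander: a brown glass bottle, 62 mm across, 235 mm high, on the right of the bench; origin under its centre
- grease_tin: bystander: a tin, 84 mm across, 75 mm high, on the left of the bench; origin under its centre
- trophy: bystander: a brass cup on a foot, 90 mm across, 190 mm high, at the right of the bench, farther out than the bottle; origin under its centre

How it is judged:
By the outcome, as a careful person would: the job done as asked, in the order asked, and still so for the second after the job is handed in, with the robot touching nothing.
It also fails if it takes over 42 s, if anything falls off the work surface, if the arm or the gripper's body presses on something with over 40 N, if the wrist force passes 120 N, or if a joint passes its speed limit or range.

### The arm

A 7-joint arm with a two-finger parallel gripper is mounted at the origin on the work surface. World frame = base frame: x ahead of the robot, y to its left, z up, the work surface at z = 0. Lengths are in m, angles in rad, forces in N, time in s.
With the tool pointing down it reaches from about 0.4 to 0.925 m from the base axis. Payload 5.6 kg.
Tool frame: the origin (TCP) lies on the centre line of the jaws, within the pads' length; the fingertips stand bot.tip_reach ahead of it and the grasp point (between the pads) lies 6 mm ahead of it (bot.tip_reach is the distance from the TCP to the fingertips, in m); z points along the fingers, y is the line along which they close (so a half turn about z gives the same grasp; the last joint's range is limited). The gripper opens to 85 mm and grips with 20 to 120 N. Pads are 22 mm wide; open, the fingers measure 114 mm over their backs; the gripper's body (76 mm by 85 mm) begins 54 mm behind the grasp point. The pads swing forward as they close: fully open they stand 13 mm farther back than shut.
Start: joints at [1.281, 0.468, -0.012, 1.603, 0.006, 1.071, -0.056], TCP at [0.159, -0.63, 0.256] pointing down, gripper open.
Joint ranges: [-2.53, 2.53], [-0.31, 2.02], [-1.57, 1.55], [0.28, 2.44], [-1.29, 4.43], [0.15, 1.84], [-2.92, 2.92]. Speed limits (rad/s): [2.57, 2.57, 3.14, 3.14, 3.14, 3.14, 3.14].

### API

Orientations are given as a unit quaternion [x, y, z, w].
In Python, from workcell import bot gives the robot as it stands. The module is installed in compiled form; this text tells all that it offers.
- The arm moves only by the tool send_rows, never from a script. Its argument "targets" is a list of rows, each an object of numbers: "dx", "dy", "dz": the shift along the tool's x, y, z in units of 120 mm (1.0 is 120 mm); "ax", "ay", "az": the turn, a rotation vector about the tool's x, y, z in units of 360 degrees (1.0 is 360 degrees). In form: [{"dx": .., "dy": .., "dz": .., "ax": .., "ay": .., "az": ..}, ...]. A call has exactly 8 rows; each row shifts and turns the commanded pose from where the row before left it, along the tool's axes as they then stand; what a row does not reach is not made up. A row lasts 1/8 s, in which the tool goes at most 62.5 mm and 10.7 degrees, less where a joint would pass 70% of its speed; a pose out of reach is approached as far as the arm can. A call with a number of a shift or a turn outside -1 to 1 is refused whole. A call with a gripper value outside its range is refused whole. "jaw" is the closure, from -1 (fully open) to 1 (shut), so that 0 is half open, set as the call begins (left out, the last holds). The fingers move at their own pace and stop on an object; "squeeze" is the grip in N (left out, the last holds). Time passes only in rows, so rows that do not move let the fingers close, or fill a call up. It gives the time, the measured TCP pose, the force, the opening and the grip force at its end, in the units of the state.
- bot.observe(): the state, without advancing time (a new reading comes with each control period).
- bot.read_camera(name): name is "scene" or "top" or "wrist"; returns (picture, depth): 384x512x3 uint8, red, green, blue; 384x512 float32, m along the optical axis (not along the pixel's ray), 0 where there is no reading.
- bot.get_calibration(name): a dict with "fx", "fy", "cx", "cy" (pixels), "k1" (the pictures are not rectified: a ray, as slopes to the right and down, at radius r is drawn at 1 + k1 r^2 times it, then the intrinsics apply), "eye" and "rotation" of the camera in the world. Camera axes: x right, y down, z forward; pixel columns grow to the right and rows downward; lengths in m; the calibration is good to about 2 mm. A picture is of the moment at which its call begins: read the wrist's pose just before it. get_calibration takes no time and is no camera call; for the wrist camera it gives the pose at the moment of the call.
- bot.job_done(): hands the job in; it is judged then, once.
Trained networks look in the newest picture that a camera, given by its name, has taken for a name from the list of things; names that differ only in an ending like _2 or _b are one class to them, and where a whole thing is asked for, a point or a joint stands for the part that bears it (a point fixed in the world has none). Each returns a list of dicts, best first, with "score" (0 to 1); they miss things now and then, are a little off and sometimes report something else, mostly with a low value. They report only what shows in the picture. A call takes as long as a camera call.
- bot.trace(target, camera): "region" (384x512 bool, what is visible of it) and "bbox" ([centre column, centre row, width, height] in pixels, round what is visible of it).
- bot.pinpoint(target, camera): "point" ([column, row] in pixels: a listed point, or the origin of a listed thing).
The state is a dict: "time": time; "joint_positions": joint angles; "qd": joint speeds; "joint_efforts": joint torques, N m; "eef_pos": TCP position; "eef_rot": TCP orientation; "wrist_force": force on the tool from outside, world axes, zero at the start; "wrist_torque": the same for the moment, N m; "width": finger opening in m; "grip_force": force on a finger pad.
Only numpy, scipy, OpenCV 4.12 (cv2) and the standard library are available. Lean on these libraries where they do the work, as an engineer would, in place of code of your own. Each camera call takes 0.05 s, during which the arm holds its last target. There are 200 camera calls.

## Working session

There is one attempt and no reset: what is moved stays moved. The work goes in short steps, Python scripts to look and compute and a tool call to move; the robot and the scene stay as the last step left them, time stands still between calls to the robot, and variables do not carry over. Pictures are saved under pics/ and viewed, at most 10 in all, crops included, and the job is handed in when it is done.

Besides the shell and the picture viewer there is one more tool, called after ">>>" by a JSON object that holds its "fn" and its "kwargs". send_rows: Moves the arm, as the interface text tells. Shifts and turns lie within -1 to 1; 1 stands for 120 mm of shift or 360 degrees of turn. Its arguments: {"type":"object","properties":{"targets":{"type":"array","items":{"type":"object","properties":{"dx":{"type":"number"},"dy":{"type":"number"},"dz":{"type":"number"},"ax":{"type":"number"},"ay":{"type":"number"},"az":{"type":"number"}}}},"jaw":{"type":"number"},"squeeze":{"type":"number"}},"required":["targets"]}

```bash
mkdir -p pics
cat > h.py <<'E'
import numpy as np, cv2
from workcell import bot
def pix2world(cal,uv,depth=None,z=None):
    K=np.array([[cal['fx'],0,cal['cx']],[0,cal['fy'],cal['cy']],[0,0,1.]])
    s=cv2.undistortPoints(np.array([[uv]],float),K,np.array([cal['k1'],0,0,0,0.]))[0,0]
    d=np.array(cal['rotation'])@np.array([s[0],s[1],1.]); e=np.array(cal['eye'])
    t=depth if z is None else (z-e[2])/d[2]
    return e+t*d
E
python3 - <<'E'
from h import *
s=bot.observe(); print({k:np.round(s[k],3) for k in s}, bot.tip_reach)
for c in ['scene','top']:
    p,d=bot.read_camera(c); cal=bot.get_calibration(c)
    cv2.imwrite(f'pics/{c}0.png',p[:,:,::-1]); print(c,np.round(cal['eye'],3))
    for n,z in [('ear',.047),('head1',.058),('head2',.058),('head3',.058),('head4',.058),('gap2',.046)]:
        for r in bot.pinpoint(n,c)[:3]: print(n,round(r['score'],2),np.round(r['point'],1),np.round(pix2world(cal,r['point'],z=z),4))
E
```

```text
{'time': np.float64(0.0), 'joint_positions': array([ 1.281,  0.468, -0.012,  1.604,  0.006,  1.071, -0.056]), 'qd': array([-0.002,  0.001,  0.   , -0.   , -0.001, -0.001,  0.   ]), 'joint_efforts': array([-1.0000e-03, -5.3238e+01,  2.1000e-02, -2.5130e+01,  1.1000e-02,
        8.0000e-03,  0.0000e+00]), 'eef_pos': array([ 0.159, -0.63 ,  0.255]), 'eef_rot': array([ 0.992,  0.123, -0.   , -0.001]), 'wrist_force': array([-1.216,  0.312,  0.913]), 'wrist_torque': array([ 0.001, -0.017,  0.003]), 'grip_force': np.float64(0.0), 'width': np.float64(0.085)} 0.025
scene [ 1.267 -0.123  0.966]Traceback (most recent call last):
  File "<stdin>", line 7, in <module>
  File "h.py", line 6, in pix2world
    d=np.array(cal['rotation'])@np.array([s[0],s[1],1.]); e=np.array(cal['eye'])
      ~~~~~~~~~~~~~~~~~~~~~~~~~^~~~~~~~~~~~~~~~~~~~~~~~~
ValueError: matmul: Input operand 1 has a mismatch in its core dimension 0, with gufunc signature (n?,k),(k,m?)->(n?,m?) (size 3 is different from 4)
```

```bash
sed -i "s/np.array(cal\['rotation'\])@/R.from_quat(cal['rotation']).as_matrix()@/; 1a from scipy.spatial.transform import Rotation as R" h.py
python3 - <<'E'
from h import *
for c in ['scene','top']:
    p,d=bot.read_camera(c); cal=bot.get_calibration(c)
    cv2.imwrite(f'pics/{c}0.png',p[:,:,::-1]); print(c,np.round(cal['eye'],3))
    for n,z in [('ear',.047),('head1',.058),('head2',.058),('head3',.058),('head4',.058),('gap2',.046)]:
        for r in bot.pinpoint(n,c)[:3]: print(n,round(r['score'],2),np.round(r['point'],1),np.round(pix2world(cal,r['point'],z=z),4))
E
```

```text
scene [ 1.267 -0.123  0.966]
ear 0.69 [238.5 224.1] [ 0.6689 -0.0934  0.047 ]
gap2 0.92 [259.5 181.3] [ 0.5267 -0.0122  0.046 ]
gap2 0.91 [252.5 196.9] [ 0.5813 -0.0414  0.046 ]
gap2 0.69 [258.  164.4] [ 0.459  -0.0062  0.046 ]
top [ 0.529 -0.012  1.345]
ear 0.96 [272.8 175.3] [ 0.6661 -0.0876  0.047 ]
head1 0.5 [225.4 219.1] [0.5371 0.052  0.058 ]
head2 0.5 [225.4 219.1] [0.5371 0.052  0.058 ]
head3 0.5 [225.4 219.1] [0.5371 0.052  0.058 ]
head4 0.5 [225.4 219.1] [0.5371 0.052  0.058 ]
gap2 0.96 [256.2 199.9] [ 0.5934 -0.0383  0.046 ]
gap2 0.7 [250.1 240. ] [ 0.4757 -0.0199  0.046 ]
gap2 0.61 [246.4 221.9] [ 0.5288 -0.0092  0.046 ]
```

View pics/top0.png

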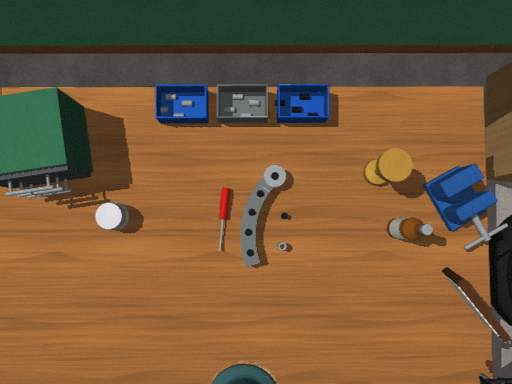

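View pics/scene0.png

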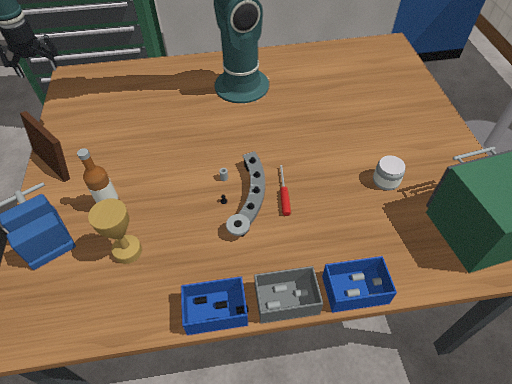

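```bash
cat > fit.py <<'E'
from h import *
from scipy.optimize import least_squares
a=240.;Rr=.24
# trim frame: centre of curvature at x=-R ; points by arc length from middle, + towards clip 4
def arc(s,r=Rr): return np.array([-Rr+r*np.cos(s/Rr), r*np.sin(s/Rr)])
def clip_s(chord=.06): return np.array([-1.5,-.5,.5,1.5])*chord
def model(p,s): 
    q=np.array([arc(t) for t in s]); c,si=np.cos(p[2]),np.sin(p[2])
    return q@np.array([[c,si],[-si,c]])+p[:2]
def fit(pts,ss,p0):
    r=least_squares(lambda p:(model(p,ss)-pts).ravel(),p0); return r.x,r.fun.reshape(-1,2)
E
python3 - <<'E'
from fit import *
s=bot.observe(); r=R.from_quat(s['eef_rot']).as_matrix(); print(np.round(r,3), s['time'])
for c,reg in [('top',[(262,193),(252,212),(249,232),(251,253)]),('scene',[(251,205),(255,190),(257,175),(252,161)])]:
    p,d=bot.read_camera(c); cal=bot.get_calibration(c); g=p.astype(int).max(2); pts=[]
    for u,v in reg:
        y,x=np.mgrid[v-6:v+7,u-6:u+7]; w=np.clip(75-g[y,x],0,None)
        uv=((x*w).sum()/w.sum(),(y*w).sum()/w.sum()); P=pix2world(cal,uv,z=.055); pts.append(P[:2]); print(c,np.round(uv,1),w.sum(),np.round(P,4))
    print(fit(np.array(pts),clip_s(),[.53,-.01,1.57]))
E
```

```text
[[ 0.97   0.244 -0.   ]
 [ 0.244 -0.97  -0.   ]
 [-0.     0.    -1.   ]] 0.8
top [260.  193.4] 1443 [ 0.6121 -0.0494  0.055 ]
top [251.7 211.9] 1392 [ 0.5578 -0.0247  0.055 ]
top [248.2 232. ] 1422 [ 0.4994 -0.0143  0.055 ]
top [249.9 252.5] 1438 [ 0.4399 -0.0192  0.055 ]
(array([ 0.52891112, -0.01777157,  1.39691595]), array([[ 4.81708033e-04, -2.52283692e-06],
       [ 2.41831767e-04, -4.85154371e-05],
       [-2.82565508e-04, -1.86835673e-04],
       [-4.40974291e-04,  2.37873949e-04]]))
scene [250.  205.9] 1598 [ 0.6184 -0.0538  0.055 ]
scene [255.6 189.9] 1588 [ 0.5641 -0.0295  0.055 ]
scene [256.1 174.4] 1382 [ 0.5058 -0.0191  0.055 ]
scene [250.9 161.1] 1643 [ 0.4497 -0.0271  0.055 ]
(array([ 0.53598173, -0.02321183,  1.41342537]), array([[ 0.00175297,  0.00034385],
       [ 0.00113085, -0.00029736],
       [ 0.00030586, -0.00126477],
       [-0.00318968,  0.00121827]]))
```

>>> {"fn": "send_rows", "kwargs": {"targets": [{"dz": -0.4, "az": 0.02}, {"dz": -0.4, "az": 0.02}, {"dx": 0.1, "dy": -0.4, "dz": -0.1}, {"dx": 0.1, "dy": -0.4}, {"dx": 0.1, "dy": -0.4}, {"dx": 0.1, "dy": -0.4}, {"dx": 0.1, "dy": -0.4}, {"dx": 0.1, "dy": -0.4}], "jaw": 1, "squeeze": 20}}

```text
schema error: expected keys dx, dy, dz, ax, ay, az
```

>>> {"fn": "send_rows", "kwargs": {"targets": [{"dx": 0, "dy": 0, "dz": -0.4, "ax": 0, "ay": 0, "az": 0.02}, {"dx": 0, "dy": 0, "dz": -0.4, "ax": 0, "ay": 0, "az": 0.02}, {"dx": 0.1, "dy": -0.4, "dz": -0.1, "ax": 0, "ay": 0, "az": 0}, {"dx": 0.15, "dy": -0.4, "dz": 0, "ax": 0, "ay": 0, "az": 0}, {"dx": 0.15, "dy": -0.4, "dz": 0, "ax": 0, "ay": 0, "az": 0}, {"dx": 0.2, "dy": -0.4, "dz": 0, "ax": 0, "ay": 0, "az": 0}, {"dx": 0.2, "dy": -0.4, "dz": 0, "ax": 0, "ay": 0, "az": 0}, {"dx": 0.2, "dy": -0.4, "dz": 0, "ax": 0, "ay": 0, "az": 0}], "jaw": 1, "squeeze": 20}}

```text
time: 1.9
eef_pos: [0.2807, -0.3412, 0.3646]
eef_rot: [1.0, -0.002, 0.0, 0.0]
wrist_force: [0.1, 0.2, -0.1]
width: 0.0
grip_force: 0.0
```

>>> {"fn": "send_rows", "kwargs": {"targets": [{"dx": 0.2, "dy": -0.4, "dz": 0, "ax": 0, "ay": 0, "az": 0}, {"dx": 0.2, "dy": -0.4, "dz": 0, "ax": 0, "ay": 0, "az": 0}, {"dx": 0.3, "dy": -0.4, "dz": 0, "ax": 0, "ay": 0, "az": 0}, {"dx": 0.3, "dy": -0.4, "dz": 0, "ax": 0, "ay": 0, "az": 0}, {"dx": 0.3, "dy": -0.4, "dz": 0.1, "ax": 0, "ay": 0, "az": 0}, {"dx": 0.4, "dy": -0.4, "dz": 0.2, "ax": 0, "ay": 0, "az": 0}, {"dx": 0.3, "dy": -0.1, "dz": 0.2, "ax": 0, "ay": 0, "az": 0}, {"dx": 0, "dy": 0, "dz": 0, "ax": 0, "ay": 0, "az": 0}], "jaw": 1, "squeeze": 20}}

```text
time: 2.9
eef_pos: [0.5156, -0.0487, 0.3052]
eef_rot: [1.0, -0.001, -0.002, -0.001]
wrist_force: [-0.0, -0.3, -0.3]
width: -0.0
grip_force: 0.0
```

Run:
```python
from fit import *
s=bot.observe(); print(s['time'],np.round(s['eef_pos'],4),s['eef_rot'])
cal=bot.get_calibration('wrist'); p,d=bot.read_camera('wrist'); cv2.imwrite('pics/w0.png',p[:,:,::-1]); np.savez('w0.npz',p=p,d=d); print({k:np.round(v,4) for k,v in cal.items()})
for n,z in [('ear',.047),('head1',.058),('gap2',.046)]:
    for r in bot.pinpoint(n,'wrist')[:5]: print(n,round(r['score'],2),np.round(r['point'],1),np.round(pix2world(cal,r['point'],z=z),4))
```

```text
2.9 [ 0.5156 -0.0487  0.3052] [ 9.99997198e-01 -7.11140944e-04 -1.87247370e-03 -1.26217236e-03]
{'fx': np.float64(284.7386), 'fy': np.float64(284.7386), 'cx': np.float64(253.4466), 'cy': np.float64(188.9148), 'k1': np.float64(-0.0658), 'eye': array([ 0.5854, -0.0504,  0.4225]), 'rotation': array([-0.7002,  0.7003,  0.099 , -0.0978])}
ear 0.83 [292.   36.6] [ 0.6697 -0.0965  0.047 ]
ear 0.3 [233.9 131.7] [ 0.5552 -0.0244  0.047 ]
head1 0.74 [501.4  42.4] [ 0.6707 -0.3586  0.058 ]
head1 0.53 [232.7 130.8] [ 0.5572 -0.0236  0.058 ]
head1 0.5 [259.4  84.6] [ 0.6128 -0.0571  0.058 ]
head1 0.48 [235.  217.2] [ 0.4405 -0.0244  0.058 ]
head1 0.38 [231.7 173.2] [ 0.5023 -0.0213  0.058 ]
gap2 0.82 [244.6 107.2] [ 0.5861 -0.0385  0.046 ]
gap2 0.78 [231.8 148.3] [ 0.5334 -0.0211  0.046 ]
gap2 0.65 [232.3 193.4] [ 0.471  -0.0205  0.046 ]
gap2 0.15 [236.9 145.8] [ 0.5367 -0.0279  0.046 ]
```

View pics/w0.png

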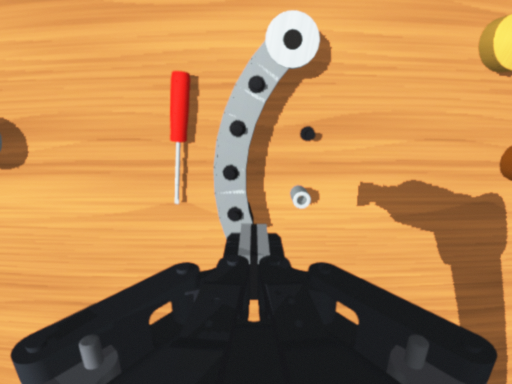

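```bash
cat > blob.py <<'E'
from fit import *
def wfit(p,cal,reg,z=.054,h=13):
    g=p.astype(int).max(2); pts=[]
    for u,v in reg:
        y,x=np.mgrid[v-h:v+h+1,u-h:u+h+1]; m=(g[y,x]<75)*1.
        m[np.hypot(x-u,y-v)>h]=0
        uv=((x*m).sum()/m.sum(),(y*m).sum()/m.sum()); P=pix2world(cal,uv,z=z); pts.append(P[:2]); print(np.round(uv,1),m.sum(),np.round(P,4))
    return fit(np.array(pts),clip_s(),[.53,-.01,1.57])
E
python3 - <<'E'
from blob import *
f=np.load('w0.npz'); cal=bot.get_calibration('wrist')
p,r=wfit(f['p'],cal,[(257,85),(237,129),(231,173),(235,214)]); print(p,np.round(r,4))
for n,q in [('wrist',p),('top',np.array([.5289,-.0178,1.3969]))]:
    print(n,np.round(model(q,[-.158,-.09,-.06,-.03,0,.03,.06,.09]),4).tolist())
s=bot.observe();print(s['eef_pos'])
E
```

```text
[256.6  84. ] 199.0 [ 0.6142 -0.0574  0.054 ]
[237.6 128.1] 183.0 [ 0.5604 -0.0329  0.054 ]
[230.4 172.4] 163.0 [ 0.5022 -0.0222  0.054 ]
[234.7 213.9] 147.0 [ 0.4431 -0.0266  0.054 ]
[ 0.53161924 -0.02562259  1.39191896] [[ 0.001  -0.0003]
 [ 0.0004  0.0001]
 [-0.0004  0.    ]
 [-0.001   0.0002]]
wrist [[0.6672, -0.1011], [0.6152, -0.0577], [0.5887, -0.0435], [0.5607, -0.0328], [0.5316, -0.0256], [0.5018, -0.0221], [0.4719, -0.0224], [0.4421, -0.0264]]
top [[0.6648, -0.0926], [0.6126, -0.0494], [0.5861, -0.0354], [0.558, -0.0248], [0.5289, -0.0178], [0.4991, -0.0145], [0.4691, -0.0149], [0.4394, -0.019]]
[ 0.51465684 -0.05108737  0.30821876]
```

Run:
```python
from blob import *
for i in range(5):
    cal=bot.get_calibration('wrist'); s=bot.observe(); p,d=bot.read_camera('wrist')
    print(s['time'],np.round(s['eef_pos'],4),np.round(s['eef_rot'],4),np.round(s['joint_positions'],4),np.round(cal['eye'],4),np.round(cal['rotation'],4))
q,r=wfit(p,cal,[(257,85),(237,129),(231,173),(235,214)]); print(q)
t,d=bot.read_camera('top'); cal=bot.get_calibration('top')
print({k:np.round(v,4) for k,v in cal.items()})
crop=t[150:290,190:320]; cv2.imwrite('pics/t1.png',cv2.resize(crop,None,fx=4,fy=4,interpolation=cv2.INTER_NEAREST)[:,:,::-1])
```

```text
3.1 [ 0.5147 -0.0511  0.3082] [ 1.e+00 -3.e-03  4.e-04  5.e-04] [ 0.5045  0.2418 -0.547   1.8385  0.1415  1.0987 -1.6707] [ 0.5839 -0.0527  0.4259] [-0.6986  0.7023  0.0964 -0.0972]
3.15 [ 0.5147 -0.0512  0.3084] [ 1.0e+00 -3.1e-03  7.0e-04  6.0e-04] [ 0.5047  0.2414 -0.547   1.8385  0.1415  1.0986 -1.6708] [ 0.5839 -0.0527  0.4262] [-0.6986  0.7024  0.0961 -0.0971]
3.2 [ 0.5147 -0.0511  0.3085] [ 1.0e+00 -3.1e-03  8.0e-04  6.0e-04] [ 0.5048  0.2413 -0.5471  1.8385  0.1415  1.0985 -1.6709] [ 0.5839 -0.0527  0.4262] [-0.6986  0.7024  0.096  -0.097 ]
3.25 [ 0.5148 -0.051   0.3085] [ 1.e+00 -3.e-03  8.e-04  6.e-04] [ 0.5047  0.2414 -0.5473  1.8384  0.1415  1.0984 -1.671 ] [ 0.584  -0.0526  0.4262] [-0.6986  0.7023  0.096  -0.097 ]
3.3 [ 0.5149 -0.0509  0.3084] [ 1.0e+00 -2.9e-03  7.0e-04  5.0e-04] [ 0.5045  0.2417 -0.5473  1.8384  0.1416  1.0984 -1.671 ] [ 0.584  -0.0525  0.4261] [-0.6987  0.7023  0.0961 -0.097 ]
[253.8  84.8] 200.0 [ 0.6137 -0.0538  0.054 ]
[235.2 128.5] 180.0 [ 0.5602 -0.0296  0.054 ]
[228.4 172.5] 162.0 [ 0.5024 -0.0194  0.054 ]
[232.8 213.5] 146.0 [ 0.4441 -0.0239  0.054 ]
[ 0.53167736 -0.02256367  1.39623106]
{'fx': np.float64(441.1234), 'fy': np.float64(441.1234), 'cx': np.float64(249.1476), 'cy': np.float64(197.6378), 'k1': np.float64(-0.0017), 'eye': array([ 0.5293, -0.0121,  1.3453]), 'rotation': array([-0.7057,  0.708 , -0.0207,  0.0178])}
```

View pics/t1.png

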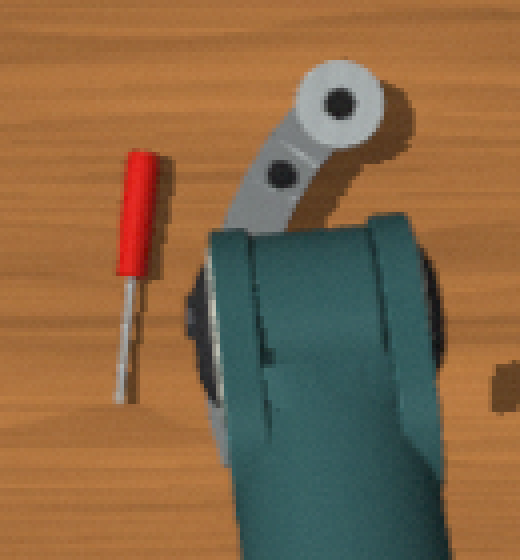

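>>> {"fn": "send_rows", "kwargs": {"targets": [{"dx": -0.2, "dy": -0.1, "dz": 0.2, "ax": 0, "ay": 0, "az": 0}, {"dx": -0.2, "dy": -0.1, "dz": 0.2, "ax": 0, "ay": 0, "az": 0}, {"dx": -0.2, "dy": 0, "dz": 0.2, "ax": 0, "ay": 0, "az": 0}, {"dx": -0.2, "dy": 0, "dz": 0.2, "ax": 0, "ay": 0, "az": 0}, {"dx": -0.1, "dy": 0, "dz": 0.1, "ax": 0, "ay": 0, "az": 0}, {"dx": 0, "dy": 0, "dz": 0, "ax": 0, "ay": 0, "az": 0}, {"dx": 0, "dy": 0, "dz": 0, "ax": 0, "ay": 0, "az": 0}, {"dx": 0, "dy": 0, "dz": 0, "ax": 0, "ay": 0, "az": 0}], "jaw": 1, "squeeze": 20}}

```text
time: 4.4
eef_pos: [0.4085, -0.0257, 0.2002]
eef_rot: [1.0, -0.002, 0.001, -0.0]
wrist_force: [0.6, -0.3, 1.1]
width: 0.0001
grip_force: 0.0
```

Run:
```python
from blob import *
cal=bot.get_calibration('wrist'); s=bot.observe(); p,d=bot.read_camera('wrist')
print(s['time'],np.round(s['eef_pos'],4),np.round(s['eef_rot'],4),np.round(cal['eye'],4))
cv2.imwrite('pics/w1.png',p[:,:,::-1]); np.savez('w1.npz',p=p,d=d,**cal)
for n,z in [('ear',.047),('head1',.058)]:
    for r in bot.pinpoint(n,'wrist')[:5]: print(n,round(r['score'],2),np.round(r['point'],1),np.round(pix2world(cal,r['point'],z=z),4))
```

```text
4.4 [ 0.4085 -0.0257  0.2002] [ 1.     -0.0023  0.001  -0.    ] [ 0.4776 -0.0274  0.3179]
ear 0.45 [349.8  38.6] [ 0.539  -0.1128  0.047 ]
head1 0.81 [251.7   8.3] [ 0.5593 -0.0265  0.058 ]
head1 0.47 [238.8  84.5] [ 0.4987 -0.015   0.058 ]
head1 0.47 [248.  150.7] [ 0.441  -0.0225  0.058 ]
```

View pics/w1.png

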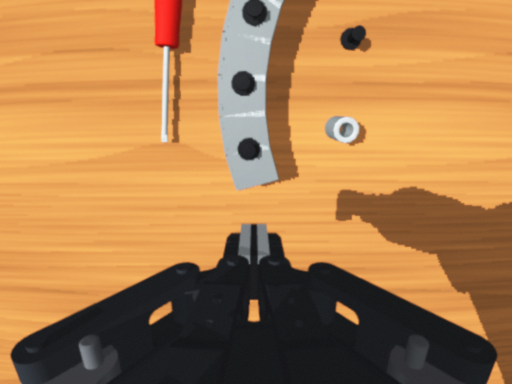

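Run:
```python
from fit import *
f=dict(np.load('w1.npz')); p,d=f['p'],f['d']; pts=[]
for u,v in [(254,13),(244,83),(249,149)]:
    L=[]; U=[]
    for y in range(max(0,v-16),v+17):
        for x in range(u-16,u+17):
            if p[y,x].max()<75 and d[y,x]>0 and np.hypot(x-u,y-v)<16:
                L.append(pix2world(f,(x,y),depth=float(d[y,x]))); U.append((x,y))
    L=np.array(L); U=np.array(U); h=L[:,2]>.052
    t=np.median(L[h][:,2])
    c=[(L[h][:,i].max()+L[h][:,i].min())/2 for i in (0,1)]
    print('blob px',U.mean(0),len(L),'all',L.mean(0).round(4),'head',h.sum(),L[h].mean(0).round(4),np.round(c,4),'ztop',t.round(4),'uvhead',U[h].mean(0), 'span',np.ptp(L[h][:,:2],axis=0).round(4),'all span',np.ptp(L[:,:2],axis=0).round(4))
    pts.append(L[h].mean(0)[:2])
q,r=fit(np.array(pts),[-.03,.03,.09],[.53,-.01,1.57]); print(q,r.round(4)); print(np.round(model(q,[-.158,-.09,-.06,-.03,0,.03,.06,.09]),4).tolist())
```

```text
blob px [254.48945148  12.07805907] 474 all [ 0.5578 -0.0288  0.0534] head 245 [ 0.5594 -0.0285  0.0585] [ 0.5593 -0.0284] ztop 0.0586 uvhead [254.14285714   8.04081633] span [0.0131 0.0133] all span [0.0184 0.0198]
blob px [243.22384428  83.11922141] 411 all [ 0.5003 -0.0187  0.0523] head 196 [ 0.5008 -0.0181  0.057 ] [ 0.5005 -0.0181] ztop 0.057 uvhead [242.43877551  82.1377551 ] span [0.0126 0.0131] all span [0.019  0.0198]
blob px [248.72144847 148.92200557] 359 all [ 0.442  -0.0231  0.053 ] head 179 [ 0.4418 -0.0226  0.0582] [ 0.4416 -0.0225] ztop 0.0582 uvhead [248.11173184 149.81005587] span [0.0132 0.0129] all span [0.0194 0.02  ]
[ 0.53069568 -0.02145892  1.39600034] [[ 0.0005 -0.    ]
 [ 0.0001  0.    ]
 [-0.0006  0.    ]]
[[0.6666, -0.0964], [0.6144, -0.0532], [0.5879, -0.0391], [0.5598, -0.0285], [0.5307, -0.0215], [0.5009, -0.0181], [0.4709, -0.0185], [0.4412, -0.0226]]
```

>>> {"fn": "send_rows", "kwargs": {"targets": [{"dx": 0.35, "dy": 0.1, "dz": 0, "ax": 0, "ay": 0, "az": 0}, {"dx": 0.4, "dy": 0.1, "dz": 0, "ax": 0, "ay": 0, "az": 0}, {"dx": 0.4, "dy": 0.1, "dz": 0, "ax": 0, "ay": 0, "az": 0}, {"dx": 0.4, "dy": 0.1, "dz": 0.15, "ax": 0, "ay": 0, "az": 0}, {"dx": 0.4, "dy": 0.1, "dz": 0.25, "ax": 0, "ay": 0, "az": 0}, {"dx": 0.2, "dy": 0.09, "dz": 0.25, "ax": 0, "ay": 0, "az": 0}, {"dx": 0, "dy": 0, "dz": 0.15, "ax": 0, "ay": 0, "az": 0}, {"dx": 0, "dy": 0, "dz": 0, "ax": 0, "ay": 0, "az": 0}], "jaw": 1, "squeeze": 20}}

```text
time: 5.55
eef_pos: [0.663, -0.0971, 0.1016]
eef_rot: [1.0, -0.002, -0.002, -0.0]
wrist_force: [-1.2, 0.3, -0.4]
width: -0.0001
grip_force: 0.0
```

Run:
```python
from h import *
for i in range(3):
    s=bot.observe(); print(s['time'],np.round(s['eef_pos'],4),np.round(s['eef_rot'],4)); bot.read_camera('scene')
```

```text
5.55 [ 0.663  -0.0971  0.1016] [ 1.0e+00 -2.0e-03 -2.1e-03 -5.0e-04]
5.6 [ 0.6639 -0.097   0.1033] [ 1.0e+00 -1.9e-03 -8.0e-04 -3.0e-04]
5.65 [ 0.6646 -0.097   0.1044] [ 1.0e+00 -1.9e-03  3.0e-04 -1.0e-04]
```

>>> {"fn": "send_rows", "kwargs": {"targets": [{"dx": -0.06, "dy": -0.07, "dz": 0.02, "ax": 0, "ay": 0, "az": 0}, {"dx": -0.07, "dy": -0.07, "dz": 0.02, "ax": 0, "ay": 0, "az": 0}, {"dx": -0.07, "dy": -0.07, "dz": 0.03, "ax": 0, "ay": 0, "az": 0}, {"dx": -0.07, "dy": -0.06, "dz": 0.02, "ax": 0, "ay": 0, "az": 0}, {"dx": -0.08, "dy": -0.05, "dz": 0.02, "ax": 0, "ay": 0, "az": 0}, {"dx": -0.075, "dy": -0.045, "dz": 0, "ax": 0, "ay": 0, "az": 0}, {"dx": 0, "dy": 0, "dz": 0, "ax": 0, "ay": 0, "az": 0}, {"dx": 0, "dy": 0, "dz": 0, "ax": 0, "ay": 0, "az": 0}], "jaw": 1, "squeeze": 20}}

```text
time: 6.7
eef_pos: [0.6145, -0.0541, 0.0905]
eef_rot: [1.0, -0.003, 0.0, 0.0]
wrist_force: [-0.6, 0.5, -0.4]
width: 0.0002
grip_force: 0.0
```

Run:
```python
from h import *
s=bot.observe(); print(s['time'],np.round(s['eef_pos'],4),np.round(s['eef_rot'],4)); p,d=bot.read_camera('scene')
cv2.imwrite('pics/s1.png',cv2.resize(p[130:250,190:310],None,fx=5,fy=5,interpolation=cv2.INTER_CUBIC)[:,:,::-1])
s=bot.observe(); print(s['time'],np.round(s['eef_pos'],4),s['wrist_force'].round(2))
```

```text
6.7 [ 0.6145 -0.0541  0.0905] [ 1.0e+00 -2.5e-03  4.0e-04  2.0e-04]
6.75 [ 0.6146 -0.0542  0.0904] [-1.06  0.71 -0.69]
```

View pics/s1.png

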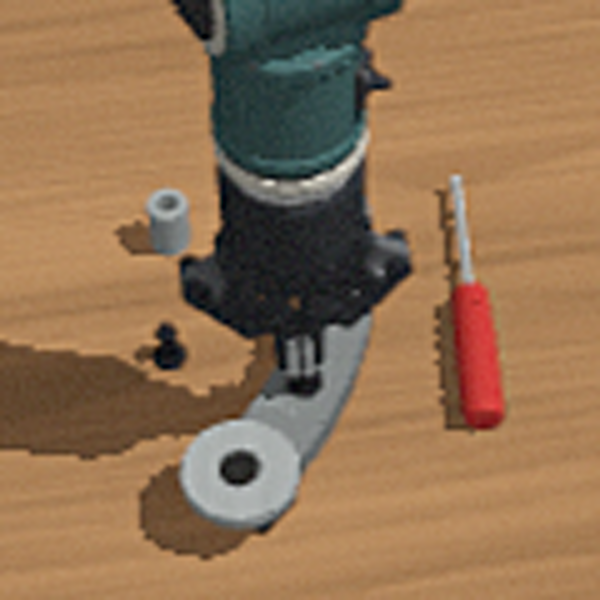

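>>> {"fn": "send_rows", "kwargs": {"targets": [{"dx": 0, "dy": -0.01, "dz": 0.03, "ax": 0, "ay": 0, "az": 0}, {"dx": 0, "dy": 0, "dz": 0.02, "ax": 0, "ay": 0, "az": 0}, {"dx": 0, "dy": 0, "dz": 0.02, "ax": 0, "ay": 0, "az": 0}, {"dx": 0, "dy": 0, "dz": 0.02, "ax": 0, "ay": 0, "az": 0}, {"dx": 0, "dy": 0, "dz": 0.02, "ax": 0, "ay": 0, "az": 0}, {"dx": 0, "dy": 0, "dz": 0.01, "ax": 0, "ay": 0, "az": 0}, {"dx": 0, "dy": 0, "dz": 0, "ax": 0, "ay": 0, "az": 0}, {"dx": 0, "dy": 0, "dz": 0, "ax": 0, "ay": 0, "az": 0}], "jaw": 1, "squeeze": 20}}

```text
time: 7.75
eef_pos: [0.6141, -0.0525, 0.0761]
eef_rot: [1.0, -0.002, -0.0, 0.0]
wrist_force: [-3.8, -0.3, 5.7]
width: 0.0002
grip_force: 2.8
```

>>> {"fn": "send_rows", "kwargs": {"targets": [{"dx": 0, "dy": 0, "dz": 0.01, "ax": 0, "ay": 0, "az": 0}, {"dx": 0, "dy": 0, "dz": 0, "ax": 0, "ay": 0, "az": 0}, {"dx": 0, "dy": 0, "dz": 0.01, "ax": 0, "ay": 0, "az": 0}, {"dx": 0, "dy": 0, "dz": 0, "ax": 0, "ay": 0, "az": 0}, {"dx": 0, "dy": 0, "dz": 0, "ax": 0, "ay": 0, "az": 0}, {"dx": 0, "dy": 0, "dz": 0, "ax": 0, "ay": 0, "az": 0}, {"dx": 0, "dy": 0, "dz": 0, "ax": 0, "ay": 0, "az": 0}, {"dx": 0, "dy": 0, "dz": 0, "ax": 0, "ay": 0, "az": 0}], "jaw": 1, "squeeze": 20}}

```text
time: 8.75
eef_pos: [0.6142, -0.0525, 0.0759]
eef_rot: [1.0, -0.002, 0.0, 0.001]
wrist_force: [-7.6, 0.3, 20.6]
width: 0.0005
grip_force: 10.5
```

>>> {"fn": "send_rows", "kwargs": {"targets": [{"dx": 0, "dy": 0, "dz": -0.15, "ax": 0, "ay": 0, "az": 0}, {"dx": -0.07, "dy": -0.038, "dz": 0, "ax": 0, "ay": 0, "az": 0}, {"dx": -0.075, "dy": -0.038, "dz": 0, "ax": 0, "ay": 0, "az": 0}, {"dx": -0.075, "dy": -0.038, "dz": 0, "ax": 0, "ay": 0, "az": 0}, {"dx": -0.08, "dy": -0.03, "dz": 0, "ax": 0, "ay": 0, "az": 0}, {"dx": -0.08, "dy": -0.03, "dz": 0, "ax": 0, "ay": 0, "az": 0}, {"dx": -0.075, "dy": -0.028, "dz": 0, "ax": 0, "ay": 0, "az": 0}, {"dx": 0, "dy": 0, "dz": 0, "ax": 0, "ay": 0, "az": 0}], "jaw": 1, "squeeze": 20}}

```text
time: 9.75
eef_pos: [0.5589, -0.0277, 0.0915]
eef_rot: [1.0, -0.002, -0.0, 0.0]
wrist_force: [0.9, 0.3, 0.7]
width: -0.0003
grip_force: 0.0
```

>>> {"fn": "send_rows", "kwargs": {"targets": [{"dx": 0, "dy": 0.005, "dz": 0.03, "ax": 0, "ay": 0, "az": 0}, {"dx": 0, "dy": 0, "dz": 0.025, "ax": 0, "ay": 0, "az": 0}, {"dx": 0, "dy": 0, "dz": 0.025, "ax": 0, "ay": 0, "az": 0}, {"dx": 0, "dy": 0, "dz": 0.02, "ax": 0, "ay": 0, "az": 0}, {"dx": 0, "dy": 0, "dz": 0.02, "ax": 0, "ay": 0, "az": 0}, {"dx": 0, "dy": 0, "dz": 0.015, "ax": 0, "ay": 0, "az": 0}, {"dx": 0, "dy": 0, "dz": 0.015, "ax": 0, "ay": 0, "az": 0}, {"dx": 0, "dy": 0, "dz": 0, "ax": 0, "ay": 0, "az": 0}], "jaw": 1, "squeeze": 20}}

```text
time: 10.75
eef_pos: [0.5599, -0.0288, 0.0758]
eef_rot: [1.0, -0.002, 0.0, 0.001]
wrist_force: [-7.6, -0.5, 23.7]
width: -0.0001
grip_force: 12.0
```

>>> {"fn": "send_rows", "kwargs": {"targets": [{"dx": 0, "dy": 0, "dz": -0.15, "ax": 0, "ay": 0, "az": 0}, {"dx": -0.08, "dy": -0.02, "dz": 0, "ax": 0, "ay": 0, "az": 0}, {"dx": -0.08, "dy": -0.02, "dz": 0, "ax": 0, "ay": 0, "az": 0}, {"dx": -0.08, "dy": -0.02, "dz": 0, "ax": 0, "ay": 0, "az": 0}, {"dx": -0.085, "dy": -0.01, "dz": 0, "ax": 0, "ay": 0, "az": 0}, {"dx": -0.085, "dy": -0.01, "dz": 0, "ax": 0, "ay": 0, "az": 0}, {"dx": -0.08, "dy": -0.008, "dz": 0, "ax": 0, "ay": 0, "az": 0}, {"dx": 0, "dy": 0, "dz": 0, "ax": 0, "ay": 0, "az": 0}], "jaw": 1, "squeeze": 20}}

```text
time: 11.75
eef_pos: [0.5001, -0.0178, 0.0915]
eef_rot: [1.0, -0.002, -0.0, 0.0]
wrist_force: [0.0, -1.3, -0.3]
width: 0.0001
grip_force: 0.0
```

>>> {"fn": "send_rows", "kwargs": {"targets": [{"dx": 0, "dy": 0, "dz": 0.03, "ax": 0, "ay": 0, "az": 0}, {"dx": 0, "dy": 0, "dz": 0.025, "ax": 0, "ay": 0, "az": 0}, {"dx": 0, "dy": 0, "dz": 0.025, "ax": 0, "ay": 0, "az": 0}, {"dx": 0, "dy": 0, "dz": 0.02, "ax": 0, "ay": 0, "az": 0}, {"dx": 0, "dy": 0, "dz": 0.02, "ax": 0, "ay": 0, "az": 0}, {"dx": 0, "dy": 0, "dz": 0.015, "ax": 0, "ay": 0, "az": 0}, {"dx": 0, "dy": 0, "dz": 0.01, "ax": 0, "ay": 0, "az": 0}, {"dx": 0, "dy": 0, "dz": 0, "ax": 0, "ay": 0, "az": 0}], "jaw": 1, "squeeze": 20}}

```text
time: 12.75
eef_pos: [0.5011, -0.0178, 0.0758]
eef_rot: [1.0, -0.002, 0.0, 0.001]
wrist_force: [-5.8, -1.1, 23.3]
width: 0.0002
grip_force: 11.3
```

>>> {"fn": "send_rows", "kwargs": {"targets": [{"dx": 0, "dy": 0, "dz": -0.145, "ax": 0, "ay": 0, "az": 0}, {"dx": -0.08, "dy": 0, "dz": 0, "ax": 0, "ay": 0, "az": 0}, {"dx": -0.085, "dy": 0, "dz": 0, "ax": 0, "ay": 0, "az": 0}, {"dx": -0.085, "dy": 0.005, "dz": 0, "ax": 0, "ay": 0, "az": 0}, {"dx": -0.085, "dy": 0.01, "dz": 0, "ax": 0, "ay": 0, "az": 0}, {"dx": -0.085, "dy": 0.01, "dz": 0, "ax": 0, "ay": 0, "az": 0}, {"dx": -0.08, "dy": 0.015, "dz": 0, "ax": 0, "ay": 0, "az": 0}, {"dx": 0, "dy": 0, "dz": 0, "ax": 0, "ay": 0, "az": 0}], "jaw": 1, "squeeze": 20}}

```text
time: 13.75
eef_pos: [0.44, -0.0227, 0.0914]
eef_rot: [1.0, -0.002, -0.0, 0.0]
wrist_force: [0.5, 0.2, 0.1]
width: -0.0001
grip_force: 0.0
```

>>> {"fn": "send_rows", "kwargs": {"targets": [{"dx": 0, "dy": 0, "dz": 0.03, "ax": 0, "ay": 0, "az": 0}, {"dx": 0, "dy": 0, "dz": 0.025, "ax": 0, "ay": 0, "az": 0}, {"dx": 0, "dy": 0, "dz": 0.025, "ax": 0, "ay": 0, "az": 0}, {"dx": 0, "dy": 0, "dz": 0.02, "ax": 0, "ay": 0, "az": 0}, {"dx": 0, "dy": 0, "dz": 0.02, "ax": 0, "ay": 0, "az": 0}, {"dx": 0, "dy": 0, "dz": 0.015, "ax": 0, "ay": 0, "az": 0}, {"dx": 0, "dy": 0, "dz": 0.01, "ax": 0, "ay": 0, "az": 0}, {"dx": 0, "dy": 0, "dz": 0, "ax": 0, "ay": 0, "az": 0}], "jaw": 1, "squeeze": 20}}

```text
time: 14.75
eef_pos: [0.4412, -0.0222, 0.0757]
eef_rot: [1.0, -0.002, 0.0, 0.001]
wrist_force: [-7.0, -0.3, 27.8]
width: -0.0001
grip_force: 13.8
```

>>> {"fn": "send_rows", "kwargs": {"targets": [{"dx": 0, "dy": 0, "dz": -0.15, "ax": 0, "ay": 0, "az": 0}, {"dx": 0, "dy": 0, "dz": -0.3, "ax": 0, "ay": 0, "az": 0}, {"dx": 0, "dy": 0, "dz": -0.4, "ax": 0, "ay": 0, "az": 0}, {"dx": -0.1, "dy": 0, "dz": -0.4, "ax": 0, "ay": 0, "az": 0}, {"dx": -0.1, "dy": 0, "dz": -0.3, "ax": 0, "ay": 0, "az": 0}, {"dx": 0, "dy": 0, "dz": 0, "ax": 0, "ay": 0, "az": 0}, {"dx": 0, "dy": 0, "dz": 0, "ax": 0, "ay": 0, "az": 0}, {"dx": 0, "dy": 0, "dz": 0, "ax": 0, "ay": 0, "az": 0}], "jaw": 1, "squeeze": 20}}

```text
time: 15.75
eef_pos: [0.4163, -0.0222, 0.2587]
eef_rot: [1.0, -0.002, -0.001, -0.0]
wrist_force: [0.5, 0.8, -1.2]
width: 0.0
grip_force: 0.0
```

Run:
```python
from h import *
cal=bot.get_calibration('wrist'); s=bot.observe(); p,d=bot.read_camera('wrist'); print(s['time'],s['eef_pos'].round(3))
cv2.imwrite('pics/w2.png',p[:,:,::-1])
H=[(.6144,-.0532),(.5598,-.0285),(.5009,-.0181),(.4412,-.0226)]
g=p.max(2); ys,xs=np.nonzero((g<75)&(d>0)&(np.arange(384)[:,None]<260))
W=np.array([pix2world(cal,(x,y),depth=float(d[y,x])) for y,x in zip(ys,xs)])
for h in H:
    L=W[np.hypot(*(W[:,:2]-h).T)<.006]
    print(len(L), np.median(L[:,2]).round(4) if len(L) else None)
```

```text
15.75 [ 0.416 -0.022  0.259]
0 None
111 0.0512
96 0.051
86 0.0508
```

View pics/w2.png

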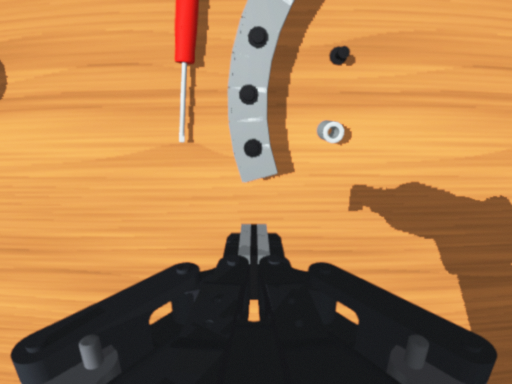

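The picture shows clips 2–4 at (258,37), (249,95) and (253,148), with head tops at about 51 mm, so they are home. The spare clip, socket and screwdriver look undisturbed. Clip 1 is out of this view, but it stopped at the same height and with a similar force.

```bash
python3 -c "
from workcell import bot
print(bot.job_done())"
```

```text
the job is handed in; nothing more can be done
None
```

I pressed all four clip pins home in order from the ear end, with about 20–28 N at each stop, and handed the job in after about 16 s; the camera confirmed clips 2–4 at 51 mm, while clip 1 was out of its view and is judged home by its matching stop height and force.

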